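# Meter two torch bodies out of the slide-gate hopper

### The job

Meter exactly two torch bodies out of the hopper into the part box under it: pull the hopper's slide gate out by its handle until just the two rear compartments have emptied, then push the gate fully home so that the other two bodies stay in the hopper. Work only with the gate: do not touch the torch bodies, leave the box where it stands under the hopper, and do not disturb the loose things around.

Things in the scene. Friction and masses are not known exactly. Their poses are not given: they have to be found in the camera images.
- hopper: Sheet-steel hopper fixed on a 276 x 272 mm aluminium frame, open top, rim z = 190 mm. Origin on the bench under its centre; z up; -x: gate handle side, +x: rear. Four compartments in a row along x, 106 mm wide (y), split by baffles (3 mm thick, top z = 151 mm) at x = 42, 0, -42 mm, between end walls with inner faces at x = 84 and -84 mm. Their floor is the gate, top z = 107 mm.
- gate (a joint): Travel of the slide gate in m: 0 = fully shut at its stop (may start up to 12 mm ajar), grows as it is pulled straight along the hopper's -x, stop at 0.175 (all open). It stays where it is left; friction about 3 to 8 N. Torch bodies drop at about 0.04 (1st, rear), 0.084 (2nd), 0.125 (3rd), 0.167 (4th).
- gate_rear_edge (a point): Middle of the rear edge of the 4 mm steel gate plate, on its top face; hopper x = 90 mm when shut, 90 mm minus the travel when pulled. A compartment's torch body drops when the edge leaves about 33 mm clear in front of that compartment's rear wall or baffle. Index lines are scribed across the plate: the 1st, 2nd, 3rd show at the hopper's front wall (x = -87 mm) at travel 52, 95, 137 mm.
- gate_grip (a point): Middle of the black bow handle on the gate; moves with it. A 12 mm round bar, 84 mm of it straight along the hopper's y, 145 mm above the bench, 38 mm above the gate plate; at hopper x = -165 mm when shut, 78 mm off the hopper's front wall, so it can be pinched from above with fingers on its -x and +x sides. Pull along hopper -x to open, push along +x to shut.
- body_1_mid (a point): Centre of torch body 1, a slim black turned tube, 32 mm diameter, 98 mm long, 0.17 kg, lying along the hopper's y in compartment 1 counted from the rear; nominal hopper x = 63.5 mm, centre about 16 mm above the gate.
- body_2_mid (a point): Centre of torch body 2, a slim black turned tube, 32 mm diameter, 98 mm long, 0.17 kg, lying along the hopper's y in compartment 2 counted from the rear; nominal hopper x = 21 mm, centre about 16 mm above the gate.
- body_3_mid (a point): Centre of torch body 3, a slim black turned tube, 32 mm diameter, 98 mm long, 0.17 kg, lying along the hopper's y in compartment 3 counted from the rear; nominal hopper x = -21 mm, centre about 16 mm above the gate.
- body_4_mid (a point): Centre of torch body 4, a slim black turned tube, 32 mm diameter, 98 mm long, 0.17 kg, lying along the hopper's y in compartment 4 counted from the rear; nominal hopper x = -63.5 mm, centre about 16 mm above the gate.
- box: White open part box, 213 x 206 x 70 mm, walls 4 mm, loose, standing on the bench between the legs of the hopper frame, under the gate. Origin: centre of its underside.
- glue_bottle: Bystander: red glue bottle, 29 x 43 x 118 mm, upright and loose, origin under its centre; not to be disturbed.
- tape_roll: Bystander: roll of tape lying flat, 64 mm diameter, 24 mm high, loose, origin under its centre; not to be disturbed.
- loose_head: Bystander: black torch head, 41 mm diameter, 50 mm high, upright and loose, origin under its centre; not to be disturbed.
- body_1: The same torch body 1; origin at the centre of its end face.
- body_2: The same torch body 2; origin at the centre of its end face.
- body_3: The same torch body 3; origin at the centre of its end face.
- body_4: The same torch body 4; origin at the centre of its end face.

How it is judged:
By the outcome, as a careful person would: the job done as asked, in the order asked, and still so for the second after the job is handed in, with the robot touching nothing.
It also fails if it takes over 38 s, if anything falls off the work surface, if the arm or the gripper's body presses on something with over 40 N, if the wrist force passes 120 N, or if a joint passes its speed limit or range.

### The arm

A 7-joint arm with a two-finger parallel gripper is mounted at the origin on a cart in front of the work surface, level with it; the furniture and walls round the work are solid. World frame = base frame: x ahead of the robot, y to its left, z up, the work surface at z = 0. Lengths are in mm, angles in rad, forces in N, time in s.
With the tool pointing down it reaches from about 350 to 900 mm from the base axis. Payload 7.2 kg.
Tool frame: the origin (TCP) lies on the centre line of the jaws, within the pads' length; the fingertips stand 17 mm ahead of it and the grasp point (between the pads) lies 2 mm behind it; z points along the fingers, y is the line along which they close (so a half turn about z gives the same grasp; the last joint's range is limited). The gripper opens to 88 mm and grips with 3 to 60 N. Pads are 20 mm wide; open, the fingers measure 115 mm over their backs; the gripper's body (75 mm by 178 mm) begins 61 mm behind the grasp point.
Start: joints at [1.256, 0.411, -0.013, 1.596, 0.006, 1.134, -0.082], TCP at [152.676, -606.068, 239.653] pointing down, gripper open.
Joint ranges: [-2.95, 2.95], [-0.29, 1.99], [-1.47, 1.44], [0.14, 2.54], [-1.03, 4.17], [0.13, 1.85], [-2.86, 2.86]. Speed limits (rad/s): [2.39, 2.39, 3.01, 3.01, 3.14, 3.14, 3.14].

### API

Orientations are given as a rotation vector (axis times angle).
In Python, from cell import manip gives the robot as it stands. The module is installed in compiled form; this text tells all that it offers.
- The arm moves only by the tool arm_command, never from a script. Its argument "deltas" is a list of rows, each an object with "travel": the shift along the world's x, y, z in units of 25 mm (1.0 is 25 mm), a list of three; "yaw": the turn about the world's z in units of 6 degrees (1.0 is 6 degrees); "grip": the closure, from 0 (fully open) to 1 (shut). A call has exactly 5 rows; each row shifts and turns the commanded pose from where the row before left it; what a row does not reach is not made up. A row lasts 1/12 s, in which the tool goes at most 41.7 mm and 7.16 degrees, less where a joint would pass 70% of its speed; a pose out of reach is approached as far as the arm can. A call is refused whole if a number of a shift passes 1 or a number of a turn 1, either way. A call with a gripper value outside its range is refused whole. The fingers move at their own pace and stop on an object; "newtons" is the grip in N (left out, the last holds). Time passes only in rows, so rows that do not move let the fingers close, or fill a call up. It gives the time, the measured TCP pose, the force, the opening and the grip force at its end, in the units of the state.
- manip.get_state(): the state, without advancing time (a new reading comes with each control period).
- manip.camera(name): name is "scene" or "side" or "wrist"; returns a dict with "frame" (400x640x3 uint8, red, green, blue), "range_z" (400x640 float32, mm along the optical axis (not along the pixel's ray), 0 where there is no reading), "fovy" (degrees; the focal length in pixels is half the picture's height over the tangent of half this angle, whatever the lens; pixels are square), "cx", "cy" (the principal point, pixels), "eye" and "rotation" of the camera in the world; the wrist camera has in their place "T_tool_cam" (4x4, takes a point from camera to tool coordinates, whose origin is the TCP and whose axes are the flange's). Camera axes: x right, y up, looking along -z (the intrinsics and any distortion apply to the point x, -y, -z); pixel columns grow to the right and rows downward; lengths in mm; the calibration is good to about 2 mm. A picture is of the moment at which its call begins: read the wrist's pose just before it.
- manip.close_job(): hands the job in; it is judged then, once.
The state is a dict: "time_s": time; "qpos": joint angles; "qd": joint speeds; "joint_efforts": joint torques, N m; "eef_pos": TCP position; "ee_rot": TCP orientation; "wrist_force": force on the tool from outside, world axes, zero at the start; "torque": the same for the moment, N m; "width": finger opening in mm; "grip_force": force on a finger pad.
Only numpy, scipy, OpenCV 4.12 (cv2) and the standard library are available. Lean on these libraries where they do the work, as an engineer would, in place of code of your own. Each camera call takes 0.05 s, during which the arm holds its last target. There are 200 camera calls.

## Working session

There is one attempt and no reset: what is moved stays moved. The work goes in short steps, Python scripts to look and compute and a tool call to move; the robot and the scene stay as the last step left them, time stands still between calls to the robot, and variables do not carry over. Pictures are saved under pics/ and viewed, at most 10 in all, crops included, and the job is handed in when it is done.

Besides the shell and the picture viewer there is one more tool, called after "Request:" as name(argument=value, ...), one argument or row to a line, values as JSON. arm_command: Moves the arm, as the interface text tells. Its arguments: {"type":"object","properties":{"deltas":{"type":"array"},"newtons":{"type":"number"}},"required":["deltas"]}

```bash
mkdir -p pics
cat > h.py <<'E'
import numpy as np, cv2
from cell import manip
from scipy.spatial.transform import Rotation as R
def cam(name):
    s=manip.get_state(); c=manip.camera(name); f=200/np.tan(np.radians(c["fovy"])/2); c["f"]=f
    if name=="wrist":
        T=np.eye(4);T[:3,:3]=R.from_rotvec(s["ee_rot"]).as_matrix();T[:3,3]=s["eef_pos"]
        T=T@np.array(c["T_tool_cam"]); c["eye"]=T[:3,3]; c["rotation"]=T[:3,:3]
    c["eye"]=np.array(c["eye"]);c["rotation"]=np.array(c["rotation"]).reshape(3,3) if np.size(c["rotation"])==9 else R.from_rotvec(c["rotation"]).as_matrix()
    return c
def ray(c,u,v): return c["rotation"]@np.array([(u-c["cx"])/c["f"],-(v-c["cy"])/c["f"],-1.])
def onz(c,u,v,z):
    d=ray(c,u,v); return c["eye"]+d*(z-c["eye"][2])/d[2]
def cloud(c):
    v,u=np.mgrid[:400,:640]; d=np.stack([(u-c["cx"])/c["f"],-(v-c["cy"])/c["f"],-np.ones(u.shape)],-1)*c["range_z"][...,None]
    return d@c["rotation"].T+c["eye"]
def save(c,n): cv2.imwrite(f"pics/{n}.png",c["frame"][...,::-1])
E
python3 - <<'E'
from h import *
for n in ["scene","side","wrist"]:
    c=cam(n); save(c,n+"0"); print(n,c["eye"],c["f"],c["cx"],c["cy"],[k for k in c])
    np.savez(f"{n}0.npz",**{k:c[k] for k in ["frame","range_z","eye","rotation","f","cx","cy"]})
s=manip.get_state();print(s["time_s"],s["ee_rot"],s["width"])
E
```

```text
scene [-213.14244008  666.13300447  909.12836709] 425.05166722831535 314.4042710889293 204.86452161752348 ['frame', 'range_z', 'fovy', 'cx', 'cy', 'eye', 'rotation', 'f']
side [ 503.10349158 -715.1642216   660.24723417] 454.13417480027977 316.6751128568883 197.8067345867618 ['frame', 'range_z', 'fovy', 'cx', 'cy', 'eye', 'rotation', 'f']
wrist [ 223.53463488 -586.97638606  383.44636767] 335.6235738096735 325.54759135315476 191.53404086744465 ['frame', 'range_z', 'fovy', 'cx', 'cy', 'T_tool_cam', 'f', 'eye', 'rotation']
0.15 [-3.11653275e+00 -3.86643790e-01  3.29053311e-04] 87.46923359494
```

View pics/scene0.png

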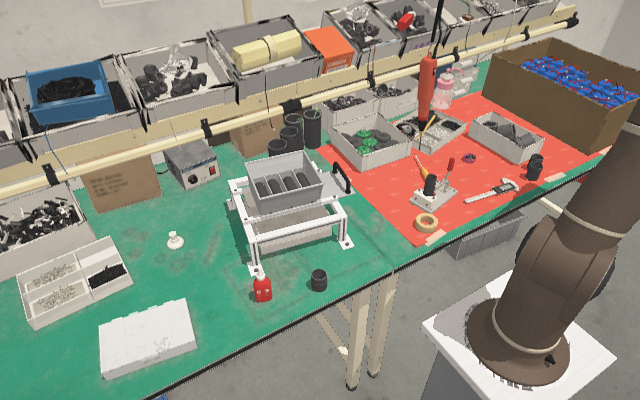

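View pics/side0.png

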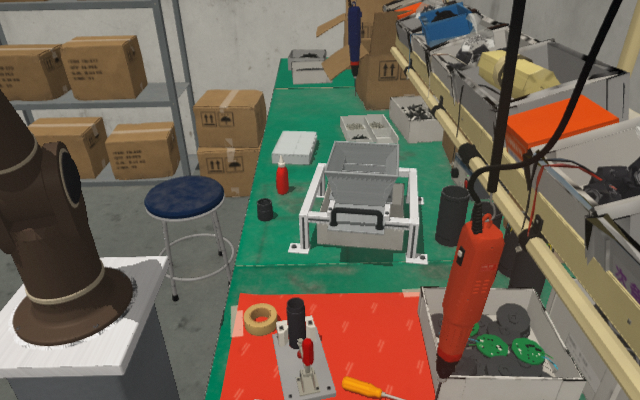

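Scene view: hopper at about (290,190), black bow handle at (341,178). Side view: handle bar at (357,211) facing the camera, with the red bottle (282,178), loose head (265,209) and tape (261,318) clear of it.

Run:
```python
from h import *
for n,(x0,x1,y0,y1) in {"scene":(325,355,155,200),"side":(325,392,200,235)}.items():
    c=dict(np.load(n+"0.npz")); P=cloud(c)
    m=np.zeros((400,640),bool); m[y0:y1,x0:x1]=(c["frame"].max(2)<70)[y0:y1,x0:x1]
    k,l,st,ce=cv2.connectedComponentsWithStats(m.astype(np.uint8)); i=1+np.argmax(st[1:,4]); m=l==i
    print(n,st[i],ce[i]); Q=P[m&(c["range_z"]>0)]; Q=Q[(Q[:,2]>100)&(Q[:,2]<170)]
    print(len(Q),np.percentile(Q,[2,50,98],axis=0).round(1).tolist())
    T=Q[Q[:,2]>138]; a=np.linalg.svd(T[:,:2]-T[:,:2].mean(0))[2][0]; t=(T[:,:2]-T[:,:2].mean(0))@a
    print("bar mean",T.mean(0),"dir",a,np.degrees(np.arctan2(a[1],a[0])),"range",t.min(),t.max(),T[t.argmin()],T[t.argmax()])
    # rim points: z 185-195
    r=(abs(P[...,2]-188)<6)&(abs(P[...,0]-T[:,0].mean())<200)&(P[...,1]>T[:,1].mean())&(P[...,1]<T[:,1].mean()+350)
    X=P[r][:,:2].astype(np.float32); print("rim",len(X),cv2.minAreaRect(X))
```

```text
scene [332 162  18  32 143] [341.67132867 176.31468531]
142 [[536.1, 93.8, 108.5], [574.2, 110.9, 141.3], [642.9, 121.0, 151.3]]
bar mean [579.91687985 110.34723391 147.55340458] dir [-0.98593114  0.16715199] 170.37772929412222 range -57.1668704532059 42.84424120880183 [636.40513461 101.53285452 140.97886859] [538.2495147  120.89504972 141.36263353]
rim 595 ((622.7593994140625, 278.37677001953125), (180.26089477539062, 171.1185302734375), 80.26378631591797)
side [330 208  54  22 395] [356.91392405 215.25822785]
394 [[537.8, 89.9, 110.1], [592.8, 101.9, 145.4], [646.2, 113.5, 153.4]]
bar mean [591.93223273 101.83685505 148.2869402 ] dir [ 0.98413953 -0.17739615] -10.21812952207952 range -55.172758788668254 53.927046620957945 [537.99558571 113.62726073 141.21767803] [644.88437265  91.60691063 139.55392371]
rim 824 ((622.8616333007812, 278.40673828125), (183.8383331298828, 166.97592163085938), 79.87242126464844)
```

Run:
```python
from h import *
Q=np.concatenate([cloud(dict(np.load(n+"0.npz")))[dict(np.load(n+"0.npz"))["range_z"]>0] for n in ["scene","side"]])
a=np.array([153,-606.]);b=np.array([590,104.]);d=(b-a)/np.linalg.norm(b-a);n=np.array([-d[1],d[0]])
r=Q[:,:2]-a;s=r@d;w=r@n
for k in range(-50,1000,100):
    print(k,[int(max(Q[(s>=k)&(s<k+100)&(w>=l)&(w<l+60)][:,2],default=-1)) for l in range(-300,180,60)])
s=manip.get_state();M=R.from_rotvec(s["ee_rot"]).as_matrix();print(M.round(3).tolist(),np.degrees(np.arctan2(M[1,1],M[0,1])))
t=Q[(Q[:,2]>180)&(Q[:,0]>300)&(Q[:,0]<800)&(Q[:,1]>-600)&(Q[:,1]<150)]
for x in range(300,800,50): print(x,[int(max(t[(t[:,0]>=x)&(t[:,0]<x+50)&(t[:,1]>=y)&(t[:,1]<y+75)][:,2],default=0)) for y in range(-600,150,75)])
```

```text
-50 [188, 6, 2, -1, -1, -1, -1, -1]
50 [74, 52, 6, 4, -1, -1, -1, -1]
150 [97, 75, 57, 5, 5, -1, -1, -1]
250 [72, 7, 13, 20, 13, 3, -1, -1]
350 [17, 18, 7, 13, 15, 7, 5, -750]
450 [451, 22, 26, 134, 106, 54, 28, 5]
550 [605, 75, 22, 20, 117, 94, 31, 11]
650 [73, 78, 40, 7, 7, 6, 7, 5]
750 [390, 75, 74, 108, 154, 155, 118, 106]
850 [424, 399, 13, 105, 195, 196, 195, 195]
950 [451, 456, 397, 106, 196, 189, 174, 196]
[[0.97, 0.244, -0.0], [0.244, -0.97, 0.001], [-0.0, -0.001, -1.0]] -75.85579664543106
300 [0, 0, 0, 0, 0, 0, 0, 0, 0, 0]
350 [0, 0, 0, 0, 0, 0, 0, 0, 0, 0]
400 [0, 0, 0, 0, 0, 0, 0, 0, 0, 0]
450 [0, 0, 0, 0, 0, 0, 0, 0, 0, 0]
500 [0, 0, 0, 0, 0, 0, 0, 0, 0, 0]
550 [0, 0, 0, 0, 0, 0, 0, 0, 0, 0]
600 [0, 0, 0, 0, 0, 0, 0, 0, 0, 0]
650 [0, 0, 0, 453, 605, 0, 0, 0, 0, 0]
700 [0, 0, 0, 612, 502, 0, 0, 0, 0, 0]
750 [0, 0, 0, 0, 0, 0, 0, 0, 0, 0]
```

View pics/wrist0.png

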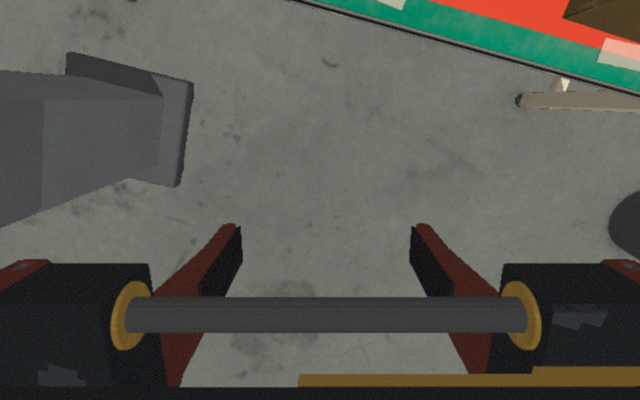

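The wrist view shows only the open fingers over the floor. Moving to hover over the handle.

Request:
arm_command(
  deltas=[
    {"travel":[0.58,0.95,0],"yaw":0,"grip":0},
    {"travel":[0.58,0.95,0],"yaw":0,"grip":0},
    {"travel":[0.58,0.95,0],"yaw":0,"grip":0},
    {"travel":[0.58,0.95,0],"yaw":0,"grip":0},
    {"travel":[0.58,0.95,0],"yaw":0,"grip":0},
  ],
)

```text
time_s: 0.57
eef_pos: [225.6, -486.0, 239.4]
ee_rot: [-3.117, -0.387, 0.0]
wrist_force: [-0.1, 0.1, -0.9]
width: 87.8
grip_force: 0.0
```

Request:
arm_command(
  deltas=[
    {"travel":[0.58,0.95,0],"yaw":-0.4,"grip":0},
    {"travel":[0.58,0.95,0],"yaw":-0.4,"grip":0},
    {"travel":[0.58,0.95,0],"yaw":-0.4,"grip":0},
    {"travel":[0.58,0.95,0],"yaw":-0.4,"grip":0},
    {"travel":[0.58,0.95,0],"yaw":-0.4,"grip":0},
  ],
)

```text
time_s: 0.98
eef_pos: [298.1, -367.2, 239.6]
ee_rot: [-3.141, -0.055, 0.0]
wrist_force: [1.2, -0.4, 0.4]
width: 87.7
grip_force: 0.0
```

Request:
arm_command(
  deltas=[
    {"travel":[0.58,0.95,0],"yaw":-0.4,"grip":0},
    {"travel":[0.58,0.95,0],"yaw":-0.4,"grip":0},
    {"travel":[0.58,0.95,0],"yaw":-0.4,"grip":0},
    {"travel":[0.58,0.95,0],"yaw":-0.4,"grip":0},
    {"travel":[0.58,0.95,0],"yaw":-0.4,"grip":0},
  ],
)

```text
time_s: 1.4
eef_pos: [370.5, -248.5, 239.6]
ee_rot: [3.13, -0.273, -0.0]
wrist_force: [0.5, -1.5, -0.3]
width: 87.8
grip_force: 0.0
```

Request:
arm_command(
  deltas=[
    {"travel":[0.58,0.95,0],"yaw":0,"grip":0},
    {"travel":[0.58,0.95,0],"yaw":0,"grip":0},
    {"travel":[0.58,0.95,0],"yaw":0,"grip":0},
    {"travel":[0.58,0.95,0],"yaw":0,"grip":0},
    {"travel":[0.58,0.95,0],"yaw":0,"grip":0},
  ],
)

```text
time_s: 1.82
eef_pos: [443.0, -129.8, 239.6]
ee_rot: [3.13, -0.27, -0.0]
wrist_force: [0.1, 0.7, 0.7]
width: 87.7
grip_force: 0.0
```

Request:
arm_command(
  deltas=[
    {"travel":[0.59,0.95,0],"yaw":0,"grip":0},
    {"travel":[0.59,0.95,0],"yaw":0,"grip":0},
    {"travel":[0.59,0.95,0],"yaw":0,"grip":0},
    {"travel":[0.59,0.95,0],"yaw":0,"grip":0},
    {"travel":[0.59,0.95,0],"yaw":0,"grip":0},
  ],
)

```text
time_s: 2.23
eef_pos: [516.8, -11.2, 239.5]
ee_rot: [3.13, -0.27, -0.0]
wrist_force: [0.7, -1.5, 0.6]
width: 87.7
grip_force: 0.0
```

Request:
arm_command(
  deltas=[
    {"travel":[0.59,0.95,0],"yaw":0,"grip":0},
    {"travel":[0.59,0.95,0],"yaw":0,"grip":0},
    {"travel":[0.59,0.95,0],"yaw":0,"grip":0},
    {"travel":[0.59,0.95,0],"yaw":0,"grip":0},
    {"travel":[0.59,0.8,0],"yaw":0,"grip":0},
  ],
)

```text
time_s: 2.65
eef_pos: [590.5, 104.6, 239.4]
ee_rot: [-3.13, 0.269, 0.001]
wrist_force: [0.8, -0.8, 0.5]
width: 88.4
grip_force: 0.0
```

Run:
```python
from h import *
c=cam("wrist"); save(c,"wrist1")
np.savez("wrist1.npz",**{k:c[k] for k in ["frame","range_z","eye","rotation","f","cx","cy"]})
s=manip.get_state();print(s["eef_pos"],s["ee_rot"],c["eye"])
```

```text
[592.21986275 109.10056318 239.24664017] [-3.12694148e+00  2.62552012e-01 -7.36333623e-04] [662.63123765  93.06640563 383.87814598]
```

View pics/wrist1.png

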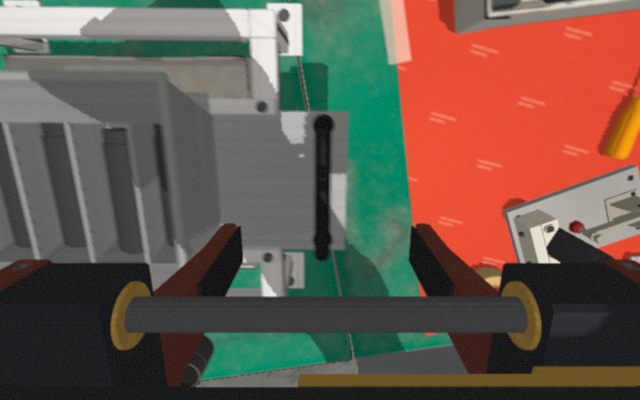

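The wrist view shows the bow handle upright at column 322, rows 118–258, with the gate plate left of it and the front wall at about column 210. Now ray-casting it for the grasp.

```bash
cat > bar.py <<'E'
from h import *
def bar(c,roi=(295,345,105,265),thr=60):
    x0,x1,y0,y1=roi; m=np.zeros((400,640),np.uint8); m[y0:y1,x0:x1]=(c["frame"].max(2)<thr)[y0:y1,x0:x1]
    k,l,st,ce=cv2.connectedComponentsWithStats(m); i=1+np.argmax(st[1:,4]); v,u=np.nonzero(l==i)
    P=cloud(c)[v,u]; 
    return st[i],u,v,P
E
python3 - <<'E'
from bar import *
c=dict(np.load("wrist1.npz")); print(c["rotation"].round(3).tolist())
st,u,v,P=bar(c); print(st)
k=(v>st[1]+20)&(v<st[1]+st[3]-20); cu=np.array([[u[v==y].mean(),y] for y in range(v.min()+18,v.max()-18)])
W=np.array([onz(c,a,b,145) for a,b in cu]); p=np.polyfit(W[:,0],W[:,1],1); print("bar y=",p,np.degrees(np.arctan(p[0])))
e=[onz(c,u[v==y].mean(),y,145) for y in (v.min()+3,v.max()-3)];print("ends",e,"mid",np.mean(e,0), "y at mid",np.polyval(p,np.mean(e,0)[0]))
print("depth z bar top",np.percentile(P[:,2],[20,50,90,98]))
A=dict(np.load("side0.npz"));_,ua,va,_=bar(A,(325,392,200,235),70)
# triangulate mid: midpoint of top bar row in side view
q=va<va.min()+8; m=(ua.min()+ua.max())/2; ss=np.median(va[abs(ua-m)<4]) ; print("side",m,ss)
d1=ray(A,m,ss);mu=(v.min()+v.max())/2;d2=ray(c,u[v==int(mu)].mean(),mu)
t=np.linalg.lstsq(np.stack([d1,-d2],1),c["eye"]-A["eye"],rcond=None)[0];print("tri",A["eye"]+t[0]*d1,c["eye"]+t[1]*d2)
# front wall depth: cloud profile along hopper x through mid
C=cloud(c);ok=(c["range_z"]>0)
for n,cc in (("w",c),("side",A),("scene",dict(np.load("scene0.npz")))):
    Q=cloud(cc)[cc["range_z"]>0]; h=np.array([.174,.985]);g=np.array([.985,-.174]);b=np.mean(e,0)[:2]
    s=(Q[:,:2]-b)@h;w=(Q[:,:2]-b)@g
    f=(abs(w)<40)&(Q[:,2]>120)&(Q[:,2]<185)&(s>40)&(s<130); print(n,"front wall s",np.percentile(s[f],[2,10,30,50]) if f.sum()>5 else f.sum())
    r=(Q[:,2]>183)&(Q[:,2]<200)&(abs(w)<130)&(s>20)&(s<300); print("  rim s",np.percentile(s[r],[1,99]),"w",np.percentile(w[r],[1,99]),Q[r][:,2].max()) if r.sum()>5 else 0
E
```

```text
[[-0.17, 0.949, 0.265], [-0.985, -0.164, -0.046], [-0.001, -0.269, 0.963]]
[ 313  115   20  146 2073]
bar y= [-1.83368500e-01  2.16603008e+02] -10.390807184424856
ends [array([649.53141115,  96.56865408, 145.        ]), array([545.08900191, 116.31858141, 145.        ])] mid [597.31020653 106.44361775 145.        ] y at mid 107.07513135645276
depth z bar top [146.25271157 149.41624471 150.84479747 151.53102086]
side 356.5 211.0
tri [592.37963241 108.83576068 145.22549582] [599.95714223 106.70639711 143.13217697]
w front wall s [87.41312918 87.66326708 87.91115717 88.10069754]
  rim s [ 84.50670542 177.67870321] w [-31.37020239  79.81111527] 193.8828902698819
side front wall s [84.4924644  85.75643548 86.91948356 87.76953381]
  rim s [ 83.06562062 263.42265061] w [-87.29809474  78.14273316] 196.58805739723846
scene front wall s [88.1927484  88.79309159 89.32829907 90.0161394 ]
  rim s [ 84.51191313 263.1718539 ] w [-89.4309394  79.9093402] 195.11426408128693
```

Request:
arm_command(
  deltas=[
    {"travel":[0.16,-0.08,-0.72],"yaw":-0.1,"grip":0},
    {"travel":[0,0,-0.72],"yaw":0,"grip":0},
    {"travel":[0,0,-0.72],"yaw":0,"grip":0},
    {"travel":[0,0,-0.72],"yaw":0,"grip":0},
    {"travel":[0,0,-0.72],"yaw":0,"grip":0},
  ],
)

```text
time_s: 3.12
eef_pos: [593.9, 100.4, 148.5]
ee_rot: [3.128, -0.286, -0.001]
wrist_force: [-0.4, 0.7, -0.1]
width: 87.9
grip_force: 0.0
```

Request:
arm_command(
  deltas=[
    {"travel":[0,0,0],"yaw":0,"grip":0.3},
    {"travel":[0,0,0],"yaw":0,"grip":0.6},
    {"travel":[0,0,0],"yaw":0,"grip":0.8},
    {"travel":[0,0,0],"yaw":0,"grip":1},
    {"travel":[0,0,0],"yaw":0,"grip":1},
  ],
  newtons=20,
)

```text
time_s: 3.53
eef_pos: [594.8, 100.8, 150.9]
ee_rot: [-3.128, 0.286, -0.003]
wrist_force: [0.1, 0.5, 0.1]
width: 58.3
grip_force: 0.0
```

Request:
arm_command(
  deltas=[
    {"travel":[0,0,0],"yaw":0,"grip":1},
    {"travel":[0,0,0],"yaw":0,"grip":1},
    {"travel":[0,0,0],"yaw":0,"grip":1},
    {"travel":[0,0,0],"yaw":0,"grip":1},
    {"travel":[0,0,0],"yaw":0,"grip":1},
  ],
)

```text
time_s: 3.95
eef_pos: [594.2, 100.7, 149.7]
ee_rot: [3.129, -0.286, 0.0]
wrist_force: [-0.6, 1.2, 0.2]
width: 24.8
grip_force: 0.0
```

Request:
arm_command(
  deltas=[
    {"travel":[0,0,0],"yaw":0,"grip":1},
    {"travel":[0,0,0],"yaw":0,"grip":1},
    {"travel":[0,0,0],"yaw":0,"grip":1},
    {"travel":[0,0,0],"yaw":0,"grip":1},
    {"travel":[0,0,0],"yaw":0,"grip":1},
  ],
)

```text
time_s: 4.37
eef_pos: [594.2, 101.1, 149.7]
ee_rot: [-3.128, 0.286, -0.0]
wrist_force: [0.7, 2.3, -0.7]
width: 11.5
grip_force: 20.0
```

Run:
```python
from h import *
s=manip.get_state();print(s["eef_pos"],s["width"],s["grip_force"],s["wrist_force"],s["ee_rot"])
c=cam("wrist"); save(c,"wrist2")
Q=cloud(c)[c["range_z"]>0]; h=np.array([.18,.984]);g=np.array([.984,-.18]);b=np.array(s["eef_pos"])[:2]
q=(Q[:,:2]-b)@h;w=(Q[:,:2]-b)@g
f=(abs(w)<60)&(Q[:,2]>120)&(Q[:,2]<185)&(q>40)&(q<130); print(f.sum(),np.percentile(q[f],[2,10,30,50]))
```

```text
[594.23757033 101.10797335 149.67726525] 11.501605764583504 19.999615252017975 [ 0.69587809  2.3390062  -0.7438213 ] [-3.12815283e+00  2.85728967e-01 -1.94459973e-04]
18887 [92.89807029 93.23429178 93.55291655 93.76424477]
```

Request:
arm_command(
  deltas=[
    {"travel":[-0.061,-0.335,0],"yaw":0,"grip":1},
    {"travel":[-0.061,-0.335,0],"yaw":0,"grip":1},
    {"travel":[-0.061,-0.335,0],"yaw":0,"grip":1},
    {"travel":[-0.061,-0.335,0],"yaw":0,"grip":1},
    {"travel":[-0.061,-0.335,0],"yaw":0,"grip":1},
  ],
)

```text
time_s: 4.83
eef_pos: [586.3, 58.0, 149.7]
ee_rot: [3.128, -0.287, -0.0]
wrist_force: [1.5, 4.1, -0.6]
width: 11.4
grip_force: 20.0
```

Request:
arm_command(
  deltas=[
    {"travel":[-0.061,-0.335,0],"yaw":0,"grip":1},
    {"travel":[-0.061,-0.335,0],"yaw":0,"grip":1},
    {"travel":[-0.061,-0.335,0],"yaw":0,"grip":1},
    {"travel":[-0.061,-0.335,0],"yaw":0,"grip":1},
    {"travel":[-0.061,-0.335,0],"yaw":0,"grip":1},
  ],
)

```text
time_s: 5.25
eef_pos: [578.7, 16.1, 149.7]
ee_rot: [3.128, -0.287, -0.0]
wrist_force: [0.3, 4.5, -0.4]
width: 11.7
grip_force: 20.0
```

Request:
arm_command(
  deltas=[
    {"travel":[0,0,0],"yaw":0,"grip":1},
    {"travel":[0,0,0],"yaw":0,"grip":1},
    {"travel":[0,0,0],"yaw":0,"grip":1},
    {"travel":[0,0,0],"yaw":0,"grip":1},
    {"travel":[0,0,0],"yaw":0,"grip":1},
  ],
)

```text
time_s: 5.67
eef_pos: [578.8, 16.5, 149.7]
ee_rot: [3.128, -0.286, -0.001]
wrist_force: [-3.1, -4.0, 3.0]
width: 11.7
grip_force: 20.0
```

Run:
```python
from h import *
s=manip.get_state();print(s["eef_pos"],s["width"],s["grip_force"],s["wrist_force"],s["ee_rot"])
h=np.array([.1805,.9836]);g=np.array([.9836,-.1805]);b=np.array(s["eef_pos"])[:2]
print("moved",(b-np.array([594.2,101.1]))@h)
c=cam("wrist"); save(c,"wrist3")
Q=cloud(c)[c["range_z"]>0]
q=(Q[:,:2]-b)@h;w=(Q[:,:2]-b)@g
f=(abs(w)<60)&(Q[:,2]>120)&(Q[:,2]<185)&(q>100)&(q<210); print("travel",np.percentile(q[f],[2,10,30,50])-78)
c2=cam("scene"); im=cv2.resize(c2["frame"][140:260,215:365],None,fx=4,fy=4,interpolation=cv2.INTER_CUBIC)
cv2.imwrite("pics/sc3.png",cv2.convertScaleAbs(im[...,::-1],alpha=1.6,beta=10))
```

```text
[578.76055031  16.47339099 149.67119531] 11.70127459014492 20.00003457069397 [-3.08742342 -3.97964874  3.04758977] [ 3.12756632e+00 -2.86486552e-01 -5.42876092e-04]
moved -86.02555329046567
travel [100.44104863 100.92587844 101.35226435 101.70570851]
```

View pics/wrist3.png

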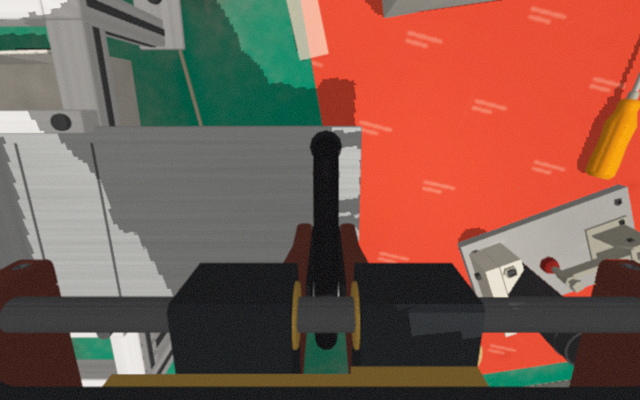

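View pics/sc3.png

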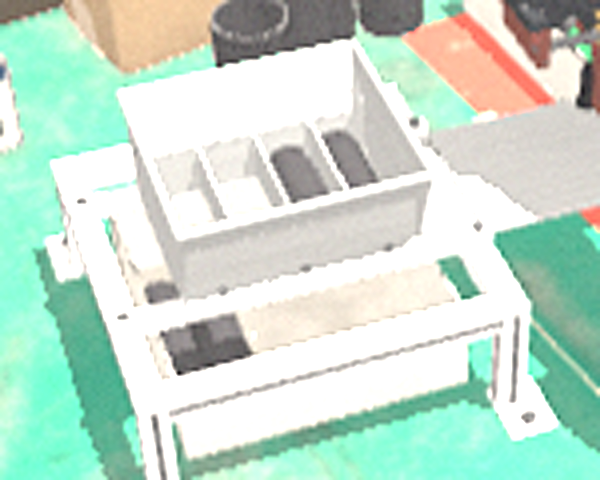

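The two rear compartments (180,190) and (235,195) are empty, bodies 3 and 4 are still in the hopper at (300,170) and (350,155), and two bodies lie in the box at (205,340). Two index lines show on the plate. Pushing the gate home.

Request:
arm_command(
  deltas=[
    {"travel":[0.069,0.378,0],"yaw":0,"grip":1},
    {"travel":[0.069,0.378,0],"yaw":0,"grip":1},
    {"travel":[0.069,0.378,0],"yaw":0,"grip":1},
    {"travel":[0.069,0.378,0],"yaw":0,"grip":1},
    {"travel":[0.069,0.378,0],"yaw":0,"grip":1},
  ],
)

```text
time_s: 6.18
eef_pos: [587.6, 65.0, 149.7]
ee_rot: [3.128, -0.286, -0.0]
wrist_force: [-2.2, -3.2, 3.3]
width: 11.2
grip_force: 20.0
```

Request:
arm_command(
  deltas=[
    {"travel":[0.069,0.378,0],"yaw":0,"grip":1},
    {"travel":[0.069,0.378,0],"yaw":0,"grip":1},
    {"travel":[0.069,0.378,0],"yaw":0,"grip":1},
    {"travel":[0.069,0.378,0],"yaw":0,"grip":1},
    {"travel":[0.069,0.378,0],"yaw":0,"grip":1},
  ],
)

```text
time_s: 6.6
eef_pos: [596.3, 112.4, 149.7]
ee_rot: [3.128, -0.286, 0.0]
wrist_force: [-2.4, -3.3, 3.9]
width: 11.4
grip_force: 20.0
```

Request:
arm_command(
  deltas=[
    {"travel":[0.007,0.04,0],"yaw":0,"grip":1},
    {"travel":[0.007,0.04,0],"yaw":0,"grip":1},
    {"travel":[0.007,0.04,0],"yaw":0,"grip":1},
    {"travel":[0,0,0],"yaw":0,"grip":1},
    {"travel":[0,0,0],"yaw":0,"grip":1},
  ],
)

```text
time_s: 7.02
eef_pos: [596.9, 115.3, 149.7]
ee_rot: [-3.127, 0.286, -0.001]
wrist_force: [1.1, 3.6, -0.2]
width: 11.4
grip_force: 20.0
```

Request:
arm_command(
  deltas=[
    {"travel":[0.007,0.04,0],"yaw":0,"grip":1},
    {"travel":[0,0,0],"yaw":0,"grip":1},
    {"travel":[0.007,0.04,0],"yaw":0,"grip":1},
    {"travel":[0,0,0],"yaw":0,"grip":1},
    {"travel":[0,0,0],"yaw":0,"grip":1},
  ],
)

```text
time_s: 7.43
eef_pos: [596.9, 115.4, 149.6]
ee_rot: [3.127, -0.288, -0.001]
wrist_force: [-2.6, -2.2, 4.6]
width: 11.4
grip_force: 20.0
```

Request:
arm_command(
  deltas=[
    {"travel":[0.007,0.04,0],"yaw":0,"grip":1},
    {"travel":[0,0,0],"yaw":0,"grip":1},
    {"travel":[0.007,0.04,0],"yaw":0,"grip":1},
    {"travel":[0,0,0],"yaw":0,"grip":1},
    {"travel":[0,0,0],"yaw":0,"grip":1},
  ],
)

```text
time_s: 7.85
eef_pos: [597.0, 115.7, 149.6]
ee_rot: [3.125, -0.289, -0.002]
wrist_force: [-3.5, -7.4, 5.7]
width: 11.3
grip_force: 20.0
```

Request:
arm_command(
  deltas=[
    {"travel":[0.014,0.08,0],"yaw":0,"grip":1},
    {"travel":[0.014,0.08,0],"yaw":0,"grip":1},
    {"travel":[0.014,0.08,0],"yaw":0,"grip":1},
    {"travel":[0,0,0],"yaw":0,"grip":1},
    {"travel":[0,0,0],"yaw":0,"grip":1},
  ],
)

```text
time_s: 8.27
eef_pos: [597.1, 115.9, 149.5]
ee_rot: [3.116, -0.294, -0.006]
wrist_force: [-8.8, -21.7, 14.0]
width: 11.2
grip_force: 20.0
```

Run:
```python
from h import *
s=manip.get_state();print(s["eef_pos"],s["wrist_force"],s["torque"])
h=np.array([.1805,.9836]);g=np.array([.9836,-.1805]);b=np.array(s["eef_pos"])[:2]
c=cam("wrist")
Q=cloud(c)[c["range_z"]>0]
q=(Q[:,:2]-b)@h;w=(Q[:,:2]-b)@g
f=(abs(w)<60)&(Q[:,2]>120)&(Q[:,2]<185)&(q>40)&(q<130); print("travel",np.percentile(q[f],[2,10,30,50])-78)
```

```text
[597.07154412 115.85241869 149.50440774] [ -8.76140385 -21.70024     14.04375159] [-4.57866894  2.05295621  0.0400351 ]
travel [0.09064053 0.36920924 0.66114489 0.91932813]
```

The gate is at its stop. Relaxing the push, then opening and lifting.

Request:
arm_command(
  deltas=[
    {"travel":[-0.025,-0.13,0],"yaw":0,"grip":1},
    {"travel":[-0.025,-0.13,0],"yaw":0,"grip":1},
    {"travel":[0,0,0],"yaw":0,"grip":1},
    {"travel":[0,0,0],"yaw":0,"grip":0.8},
    {"travel":[0,0,0],"yaw":0,"grip":0.5},
  ],
)

```text
time_s: 8.73
eef_pos: [597.4, 118.5, 149.6]
ee_rot: [-3.128, 0.286, -0.001]
wrist_force: [-0.4, 0.3, -1.0]
width: 20.9
grip_force: 0.0
```

Request:
arm_command(
  deltas=[
    {"travel":[0,0,0],"yaw":0,"grip":0.3},
    {"travel":[0,0,0],"yaw":0,"grip":0.3},
    {"travel":[0,0,0],"yaw":0,"grip":0.3},
    {"travel":[0,0,0],"yaw":0,"grip":0.3},
    {"travel":[0,0,0],"yaw":0,"grip":0.3},
  ],
)

```text
time_s: 9.15
eef_pos: [597.2, 118.2, 149.6]
ee_rot: [-3.128, 0.286, 0.0]
wrist_force: [0.0, -0.4, -1.1]
width: 53.7
grip_force: 0.0
```

Request:
arm_command(
  deltas=[
    {"travel":[0,0,0.4],"yaw":0,"grip":0.3},
    {"travel":[0,0,0.8],"yaw":0,"grip":0.3},
    {"travel":[0,0,0.9],"yaw":0,"grip":0.3},
    {"travel":[0,0,0.9],"yaw":0,"grip":0.3},
    {"travel":[0,0,0.6],"yaw":0,"grip":0.3},
  ],
)

```text
time_s: 9.57
eef_pos: [597.8, 118.3, 242.8]
ee_rot: [-3.128, 0.286, -0.004]
wrist_force: [-0.0, -0.0, 0.0]
width: 61.4
grip_force: 0.0
```

Request:
arm_command(
  deltas=[
    {"travel":[-0.1,-0.6,0],"yaw":0,"grip":0.3},
    {"travel":[-0.1,-0.6,0],"yaw":0,"grip":0.3},
    {"travel":[0,0,0],"yaw":0,"grip":0.3},
    {"travel":[0,0,0],"yaw":0,"grip":0.3},
    {"travel":[0,0,0],"yaw":0,"grip":0.3},
  ],
)

```text
time_s: 9.98
eef_pos: [592.2, 88.8, 240.0]
ee_rot: [-3.128, 0.286, -0.0]
wrist_force: [-0.6, -0.8, 0.7]
width: 61.5
grip_force: 0.0
```

Run:
```python
from bar import *
s=manip.get_state();print(s["eef_pos"],s["wrist_force"])
h=np.array([.1805,.9836]);g=np.array([.9836,-.1805]);b=np.array([597.,115.8])
c=cam("wrist");save(c,"wrist5")
Q=cloud(c)[c["range_z"]>0]
q=(Q[:,:2]-b)@h;w=(Q[:,:2]-b)@g
k=(abs(w)<60)
f=k&(Q[:,2]>120)&(Q[:,2]<185)&(q>40)&(q<130)
t=k&(abs(Q[:,2]-145)<8)&(abs(q)<15); print("wall",np.percentile(q[f],[10,50]),"bar",t.sum(),np.percentile(q[t],[2,50,98]))
c2=cam("scene"); im=cv2.resize(c2["frame"][140:260,215:365],None,fx=4,fy=4,interpolation=cv2.INTER_CUBIC)
cv2.imwrite("pics/sc5.png",cv2.convertScaleAbs(im[...,::-1],alpha=1.6,beta=10))
```

```text
[592.20266241  88.84926354 239.96093962] [-0.64186256 -0.80429783  0.67315749]
wall [78.58930964 79.18624853] bar 2203 [-5.01754058  0.15548566  6.26878386]
```

View pics/sc5.png

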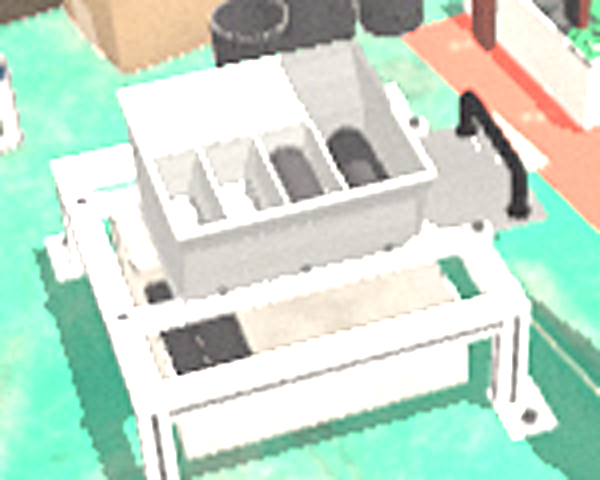

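The gate is shut: the bar is still where it was at the stop, 78–79 mm off the front wall. Two bodies remain in the hopper at (295,170) and (355,155), and two lie in the box at (205,340). Handing in.

```bash
python3 -c "
from cell import manip
print(manip.close_job())"
```

```text
the job is handed in; nothing more can be done
None
```

Two torch bodies are in the box, the other two are still in the hopper, the gate is pushed home to its stop, and the job was handed in at about 10 s of the 38 s allowed.

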